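# Open the concealed flap of the radio power unit and reset its tripped breaker

### The job

A breaker in the radio's power unit has tripped. With closed fingertips feel lightly along the dark strip on top of the unit for the flush release, press it in so that the blue flap springs open, then push the breaker button that has popped out fully home and come away, leaving the flap open. Grasp nothing and leave the radio, torch, marker, tape and fuse carton around it where they are.

Things in the scene. Friction and masses are not known exactly. Their poses are not given: they have to be found in the camera images.
- power_unit: Grey power unit bolted to the desk, 250 mm deep (its x, -130 to +120), 340 mm wide (its y), 100 mm high; origin under its middle; x points from the strip side to the hinge side, z up. A blue flap flush with its flat top (190 mm wide, from x = -56 to +51 mm, hinged along its +x edge) covers the breaker well.
- strip_mid (a point): Middle of the upper face of the dark rigid flat strip on the unit's top, 1.5 mm below the top; axes as the unit's. The strip is 150 mm long (y), 54 mm wide (x). Somewhere on its long centre line, with its middle at y = -45 to +45 mm from here, sits the release: where is not told; it shows as a fine outline and is felt because it gives way and the strip does not.
- release (a joint): How far the release is pressed in, m: 0 = out, 0.0055 = fully in (press it fully; the catch lets go at about 0.0035). The release is a dark flush button, 39 mm (unit x) by 49 mm (y), in a 42 x 52 mm opening in the strip, its face 1 mm below the strip. It sinks straight down against a spring, 1.5 N at first, 5 N at the bottom, and springs back.
- flap (a joint): Angle of the flap, rad: 0 = shut (it can only be opened by the release), 2.5 = fully open, leaning back away from the strip. Its spring opens it by itself in about two seconds once the catch has let go; its free edge then sweeps an arc of 108 mm radius up and away from the strip.
- well_mid (a point): Middle of the floor of the breaker well, 28 mm below the unit's top; axes as the unit's. The well reaches 53 mm to -x, 59 mm to +x and 97 mm to either side in y. Three round push-to-reset breakers stand here in a row at y = -55, 0 and +55 mm: two are home, their red tops 6.5 mm above the floor; one, which differs from start to start, has popped out.
- reset_top (a point): Centre of the red top of the popped-out breaker button (under the flap until it opens), 18 mm across, with a white shank showing below it; this point moves with the button. Out, it stands 14.5 mm above the well floor (13.5 mm below the unit's top); home, 6.5 mm above the floor.
- reset_button (a joint): How far the popped-out breaker button has been pushed in, m: 0 = popped out, 0.008 = home (end stop). It moves straight down, takes about 5 N and stays where it is left.
- radio: two-way radio, black, standing, 36 x 58 x 118 mm plus an 85 mm stub aerial; origin under its middle. Not to be moved.
- torch: yellow torch standing on its head, 42 mm wide, 140 mm tall; origin under its middle. Not to be moved.
- marker: whiteboard marker lying down, 140 x 18 x 18 mm; origin under its middle. Not to be moved.
- tape_roll: roll of pale tape lying flat, 50 mm across, 15 mm high, lying on top of the power unit near the end of the strip; origin under its middle. Not to be moved.
- fuse_carton: yellow carton of spare fuses, 45 x 32 x 18 mm, lying on top of the power unit near the other end of the strip; origin under its middle. Not to be moved.

How it is judged:
By the outcome, as a careful person would: the job done as asked, in the order asked, and still so for the second after the job is handed in, with the robot touching nothing.
It also fails if it takes over 51 s, if anything falls off the work surface, if the arm or the gripper's body presses on something with over 40 N, if the wrist force passes 120 N, or if a joint passes its speed limit or range.

### The arm

A 6-joint arm with a two-finger parallel gripper is mounted at the origin on the work surface. World frame = base frame: x ahead of the robot, y to its left, z up, the work surface at z = 0. Lengths are in m, angles in rad, forces in N, time in s.
With the tool pointing down it reaches from about 0.375 to 0.9 m from the base axis. Payload 3.1 kg.
Tool frame: the origin (TCP) lies at the very end of the fingers, on their centre line; the grasp point (between the pads) lies 19 mm behind it; z points along the fingers, y is the direction in which the jaws open and shut (so a half turn about z gives the same grasp; the last joint's range is limited). The gripper opens to 87 mm and grips with 3 to 60 N. Pads are 19 mm wide; open, the fingers measure 117 mm over their backs; the gripper's body (75 mm by 190 mm) begins 51 mm behind the grasp point.
Start: joints at [-1.357, 0.527, 1.433, -0, 1.181, -0.178], TCP at [0.239, -0.577, 0.223] pointing down, gripper open.
Joint ranges: [-3.08, 3.08], [-0.75, 2.2], [0.22, 2.44], [-1.43, 4.57], [0, 2.65], [-2.85, 2.85]. Speed limits (rad/s): [2.79, 2.79, 3.14, 3.14, 3.14, 3.14].

### API

Orientations are given as a unit quaternion [x, y, z, w].
In Python, from rig import robot gives the robot as it stands.
- The arm moves only by the tool arm_command, never from a script. Its argument "targets" is a list of rows, each a list of 5 numbers: the shift along the tool's x, y, z in cm, then the turn about the tool's z in rad, then the finger opening in cm, from 0 to 8.7. In form: [[dx, dy, dz, spin, hand], ...]. A call has 1 to 5 rows; each row is the pose to reach, as a shift and turn from the pose commanded when the call began, along the tool's axes at that moment; what a row does not reach only later rows make up. A row lasts 1/8 s, in which the tool goes at most 62.5 mm and 10.7 degrees, less where a joint would pass 70% of its speed; a pose out of reach is approached as far as the arm can. A call with a gripper value outside its range is refused whole. The fingers move at their own pace and stop on an object; "newtons" is the grip in N (left out, the last holds). Time passes only in rows, so rows that repeat a pose let the fingers close. It gives the time, the measured TCP pose, the force and the opening at its end, in the units of the state.
- robot.get_obs(): the state, without advancing time (a new reading comes with each control period).
- robot.camera(name): name is "scene" or "top" or "wrist"; returns (picture, depth): 480x640x3 uint8, red, green, blue; 480x640 float32, m along the optical axis (not along the pixel's ray), 0 where there is no reading.
- robot.camera_model(name): a dict with "mtx" (3x3 intrinsics, pixels), "extrinsics" (4x4, takes a point from world to camera coordinates). Camera axes: x right, y up, looking along -z (the intrinsics and any distortion apply to the point x, -y, -z); pixel columns grow to the right and rows downward; lengths in m; the calibration is good to about 2 mm. A picture is of the moment at which its call begins: read the wrist's pose just before it. camera_model takes no time and is no camera call; for the wrist camera it gives the pose at the moment of the call.
- robot.hand_in(): hands the job in, once; it reports no verdict.
The state is a dict: "time": time; "q": joint angles; "joint_velocities": joint speeds; "joint_torque": joint torques, N m; "position": TCP position; "tool_rot": TCP orientation; "ft_force": force on the tool from outside, world axes, zero at the start; "moment": the same for the moment, N m; "grip_width": finger opening in m.
Only numpy, scipy, OpenCV 4.12 (cv2) and the standard library are available. Lean on these libraries where they do the work, as an engineer would, in place of code of your own. Each camera call takes 0.05 s, during which the arm holds its last target.

## Working session

There is one attempt and no reset: what is moved stays moved. The work goes in short steps, Python scripts to look and compute and a tool call to move; the robot and the scene stay as the last step left them, time stands still between calls to the robot, and variables do not carry over. Pictures are saved under pics/ and viewed, and the job is handed in when it is done.

Besides the shell and the picture viewer there is one more tool, called after ">>>" by a JSON object that holds its "op" and its "data". arm_command: Moves the arm, as the interface text tells. Its arguments: {"type":"object","properties":{"targets":{"type":"array","items":{"type":"array","items":{"type":"number"}}},"newtons":{"type":"number"}},"required":["targets"]}

```bash
ls; mkdir -p pics; cat > h.py <<'E'
import numpy as np, cv2
from rig import robot
def snap(name,fn):
    m=robot.camera_model(name); im,d=robot.camera(name)
    cv2.imwrite(f'pics/{fn}.png',im[:,:,::-1]); np.savez(f'pics/{fn}.npz',im=im,d=d,K=m['mtx'],E=m['extrinsics'])
    if 'dist' in str(m.keys()): print(m.keys())
    return im,d,m
def px(fn,u,v,z=None):
    f=np.load(f'pics/{fn}.npz'); K,E,d=f['K'],f['E'],f['d']
    r=np.array([(u-K[0,2])/K[0,0],-(v-K[1,2])/K[1,1],-1.])
    R,t=E[:3,:3],E[:3,3]
    if z is None:
        return R.T@(r*d[int(round(v)),int(round(u))]-t)
    o=-R.T@t; w=R.T@r
    return o+w*(z-o[2])/w[2]
E
python3 - <<'E'
from h import *
for n in ['scene','top','wrist']:
    im,d,m=snap(n,n+'0'); print(n,m)
o=robot.get_obs(); print(o)
E
```

```text
pics
scene {'mtx': array([[471.1832472 ,   0.        , 315.81670992],
       [  0.        , 471.1832472 , 239.02229779],
       [  0.        ,   0.        ,   1.        ]]), 'extrinsics': array([[-0.36911799,  0.92935129,  0.00762176,  0.15454087],
       [-0.68789192, -0.27871177,  0.67016749,  0.32330947],
       [ 0.62494529,  0.24212793,  0.74217077, -1.16772717],
       [ 0.        ,  0.        ,  0.        ,  1.        ]])}
top {'mtx': array([[580.20940201,   0.        , 316.95436272],
       [  0.        , 580.20940201, 231.04496443],
       [  0.        ,   0.        ,   1.        ]]), 'extrinsics': array([[ 0.02908749, -0.99952076, -0.01059136,  0.03566791],
       [ 0.99648729,  0.02816351,  0.07886628, -0.51718286],
       [-0.07853019, -0.01284818,  0.99682894, -0.99699611],
       [ 0.        ,  0.        ,  0.        ,  1.        ]])}
wrist {'mtx': array([[387.89356115,   0.        , 317.48577659],
       [  0.        , 387.89356115, 231.22726942],
       [  0.        ,   0.        ,   1.        ]]), 'extrinsics': array([[ 3.83035515e-01, -9.23733166e-01, -9.12795303e-0
[... 297 characters left out ...]
15, 'q': array([-1.35648213e+00,  5.28257743e-01,  1.43359120e+00, -3.05272941e-05,
        1.18139509e+00, -1.78469908e-01]), 'joint_velocities': array([ 1.45911253e-05, -3.10556937e-03, -3.81972419e-03,  4.72861830e-04,
       -3.48603585e-04,  2.03945166e-04]), 'joint_torque': array([-8.47196225e-05, -4.40429127e+01, -1.76843923e+01,  6.32818812e-02,
        5.52217732e-02, -9.69520647e-05]), 'position': array([ 0.2391433 , -0.5768405 ,  0.22179862]), 'tool_rot': array([ 9.80775518e-01,  1.95137645e-01, -2.89112577e-05, -8.25305115e-04]), 'ft_force': array([ 0.32123145, -0.28854081,  0.12186591]), 'moment': array([-0.07233577, -0.00664727,  0.03480302]), 'grip_width': 0.08705481964320289}
```

View pics/scene0.png

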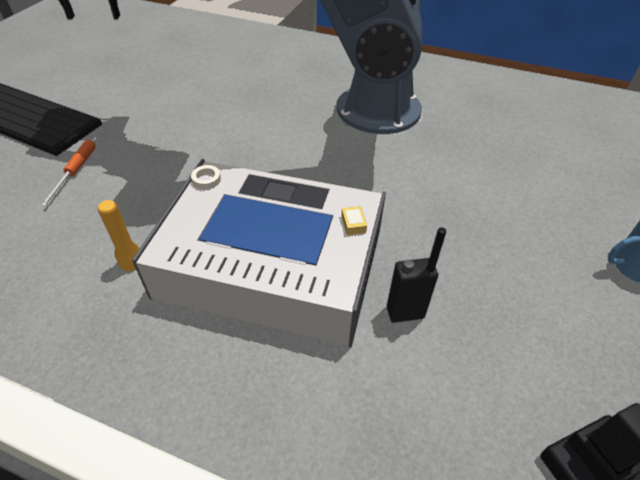

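View pics/top0.png

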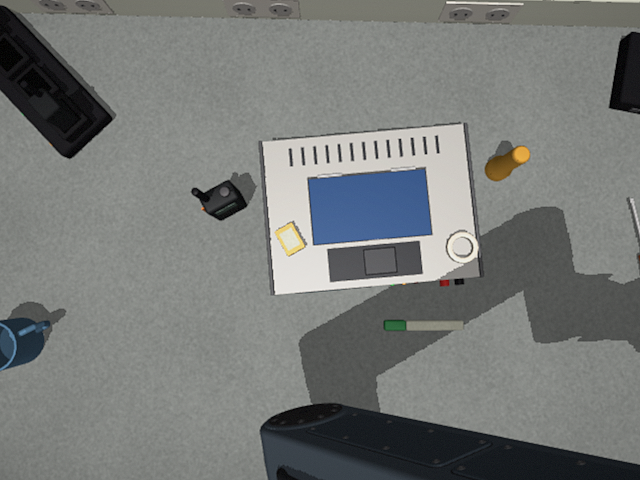

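```bash
python3 - <<'E'
import cv2
im=cv2.imread('pics/top0.png'); c=im[100:340,200:500]
c=cv2.convertScaleAbs(c,alpha=1.0)
cv2.imwrite('pics/top0c.png',cv2.resize(c,None,fx=2.5,fy=2.5,interpolation=cv2.INTER_CUBIC))
E
```

```text
(no output)
```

View pics/top0c.png

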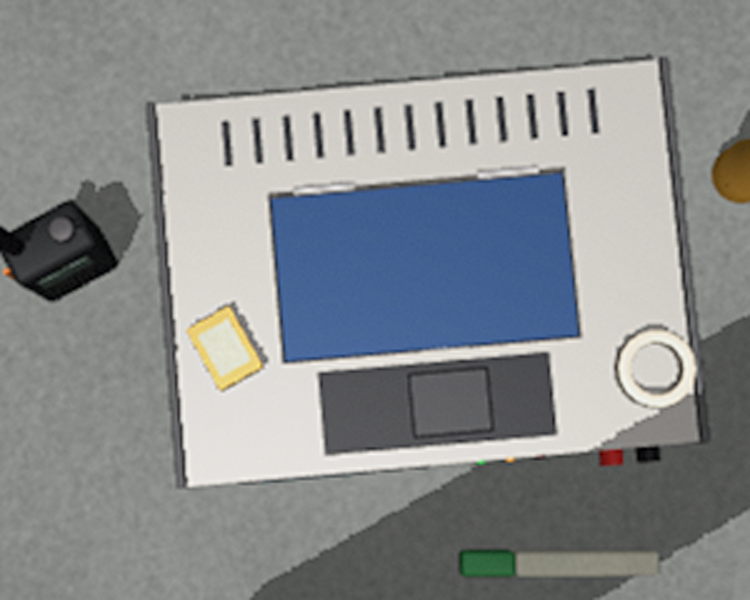

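The top view shows the unit, with the release outline at about (380, 261) in the strip, the carton at the left end of the strip and the tape at the right. Next I'll compute the unit's pose.

```bash
python3 - <<'E'
from h import *
def c(u,v,z): return px('top0',200+u/2.5,100+v/2.5,z)
P=lambda p:np.round(p,4)
z=.0985
st=[c(319,373,z),c(547,353,z),c(556,433,z),c(326,454,z)]
fl=[c(270,195,.1),c(564,171,.1),c(580,337,.1),c(284,362,.1)]
rl=[c(408,374,.0975),c(489,367,.0975),c(494,431,.0975),c(413,438,.0975)]
un=[c(153,102,.1),c(662,58,.1),c(702,440,.1),c(182,487,.1)]
for n,q in zip(['strip','flap','rel','unit'],[st,fl,rl,un]):
    q=np.array(q); y=q[0]+q[3]-q[1]-q[2]
    print(n,P(q.mean(0)),'yaw',np.arctan2(y[1],y[0])-np.pi/2, 'size',np.linalg.norm(q[0]-q[1]),np.linalg.norm(q[1]-q[2]))
for n,u,v,zz in [('tape',655,367,.115),('carton',226,347,.118)]: print(n,P(c(u,v,zz)))
# depth checks
for u,v in [(380,261),(340,265),(370,205)]: print(P(px('top0',u,v)))
for u,v in [(225,195),(205,196),(520,155),(425,325)]: print(P(px('top0',u,v)))
E
```

```text
strip [ 0.4636 -0.0451  0.0985] yaw 0.11802249537955478 size 0.14775123626933578 0.0517606134325556
flap [ 0.5522 -0.0349  0.1   ] yaw 0.11121970918440383 size 0.19201249724162978 0.10868906514614829
rel [ 0.4644 -0.0542  0.0975] yaw 0.11495920604445664 size 0.05251085002178959 0.04133766125528146
unit [ 0.5497 -0.035   0.1   ] yaw 0.11657997524077746 size 0.3344899964075064 0.2501192024159257
tape [ 0.49  -0.181  0.115]
carton [0.4948 0.0909 0.118 ]
[ 0.4643 -0.0534  0.099 ]
[0.456  0.0108 0.1   ]
[ 0.5547 -0.0354  0.0982]
[0.5605 0.196  0.1275]
[0.5553 0.2233 0.1477]
[ 0.6346 -0.2643  0.1386]
[ 0.358  -0.1419  0.0154]
```

>>> {"op": "arm_command", "data": {"targets": [[4,-4,0,0,0],[8,-7.8,0,0,0],[12,-11.7,0,0,0],[16,-15.6,0,0,0],[20,-19.4,0,0,0]], "newtons": 20}}

```text
time: 0.78
position: [0.3501, -0.3198, 0.2225]
tool_rot: [0.981, 0.195, 0.0, -0.0]
ft_force: [1.0, 0.0, 0.9]
grip_width: 0.0448
```

>>> {"op": "arm_command", "data": {"targets": [[4,-4,0.4,0.06,0],[8,-8,0.8,0.12,0],[12,-12,1.2,0.18,0],[16.5,-16,2,0.24,0],[20.8,-20.3,2.5,0.278,0]]}}

```text
time: 1.4
position: [0.465, -0.0528, 0.1973]
tool_rot: [0.998, 0.056, 0.0, 0.0]
ft_force: [1.7, -0.7, -0.2]
grip_width: 0.0017
```

```bash
cat > st.py <<'E'
from h import *
o=robot.get_obs(); x,y,_,_=o['tool_rot']; 
print('t',o['time'],'p',np.round(o['position'],4),'yaw',2*np.arctan2(y,x),'F',np.round(o['ft_force'],2),'M',np.round(o['moment'],2),'w',o['grip_width'],'q',np.round(o['q'],2), 'R',np.round(o['tool_rot'],4))
E
python3 st.py; python3 -c "
from h import *
snap('wrist','w1')"
```

```text
t 1.4 p [ 0.465  -0.0528  0.1973] yaw 0.113057260834975 F [ 1.7  -0.67 -0.22] M [-0.03  0.05 -0.03] w 0.001735091703934706 q [-0.35  0.36  1.84 -0.    0.94  1.11] R [9.984e-01 5.650e-02 2.000e-04 1.000e-04]
```

View pics/w1.png

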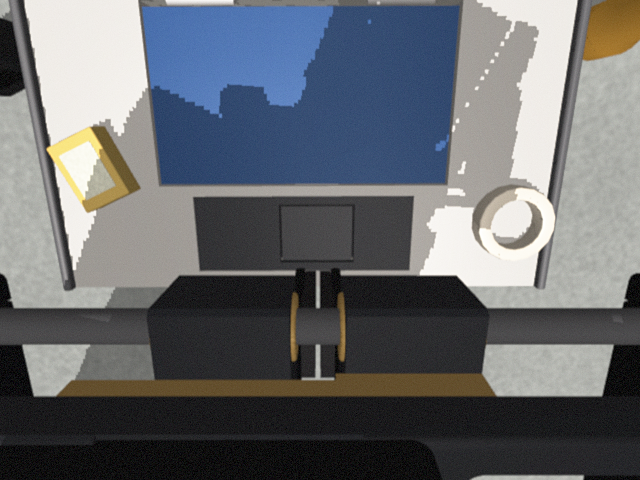

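The wrist view shows the release outline centred near (317, 233), in line with the closed fingers. I'll check it numerically.

```bash
python3 st.py; python3 - <<'E'
from h import *
for n,q,z in [('rel',[(279,205),(353,205),(354,262),(281,262)],.0975),('strip',[(193,197),(413,196),(412,270),(199,271)],.0985),('flap',[(140,5),(461,5),(447,185),(160,185)],.1)]:
    print(n,np.mean([px('w1',u,v,z) for u,v in q],0))
E
```

```text
t 1.45 p [ 0.466  -0.0458  0.1969] yaw 0.11717557849831711 F [ 1.46  2.   -0.32] M [ 0.15 -0.12 -0.01] w 0.0006747613044256159 q [-0.34  0.36  1.84  0.01  0.94  1.11] R [ 9.983e-01  5.860e-02  7.000e-04 -2.500e-03]
rel [ 0.46312023 -0.05151958  0.0975    ]
strip [ 0.46213248 -0.04284741  0.0985    ]
flap [ 0.55048175 -0.03229647  0.1       ]
```

>>> {"op": "arm_command", "data": {"targets": [[0,0.1,2.5,0,0],[0,0.1,5,0,0],[0,0.1,7,0,0],[0,0.1,9,0,0],[0,0.1,9,0,0]]}}

```text
time: 2.08
position: [0.4631, -0.0552, 0.1064]
tool_rot: [0.998, 0.057, -0.002, -0.001]
ft_force: [0.6, -0.1, -0.2]
grip_width: -0.0001
```

>>> {"op": "arm_command", "data": {"targets": [[0,0,0.1,0,0],[0,0,0.3,0,0],[0,0,0.5,0,0],[0,0,0.7,0,0],[0,0,0.7,0,0]]}}

```text
time: 2.7
position: [0.4643, -0.0554, 0.1005]
tool_rot: [0.998, 0.057, -0.0, -0.0]
ft_force: [0.1, 0.3, -0.1]
grip_width: 0.0006
```

```bash
python3 st.py
```

```text
t 2.7 p [ 0.4643 -0.0554  0.1005] yaw 0.11482298108776724 F [ 0.09  0.33 -0.06] M [-0.    0.04  0.02] w 0.0005641943227989653 q [-0.36  0.53  1.93  0.    0.68  1.1 ] R [ 9.984e-01  5.740e-02 -1.000e-04 -0.000e+00]
```

>>> {"op": "arm_command", "data": {"targets": [[0,0,0.1,0,0],[0,0,0.2,0,0],[0,0,0.3,0,0],[0,0,0.4,0,0],[0,0,0.4,0,0]]}}

```text
time: 3.32
position: [0.4643, -0.0554, 0.0966]
tool_rot: [0.998, 0.057, 0.0, 0.0]
ft_force: [-0.4, -0.2, 2.4]
grip_width: 0.0003
```

>>> {"op": "arm_command", "data": {"targets": [[0,0,0.1,0,0],[0,0,0.2,0,0],[0,0,0.2,0,0]]}}

```text
time: 3.7
position: [0.4643, -0.0554, 0.0946]
tool_rot: [0.998, 0.057, 0.0, -0.0]
ft_force: [-0.7, -0.2, 3.9]
grip_width: 0.0003
```

It gives way under the fingertips with a spring-like force, so I'll press it fully in.

>>> {"op": "arm_command", "data": {"targets": [[0,0,0.1,0,0],[0,0,0.2,0,0],[0,0,0.3,0,0],[0,0,0.3,0,0]]}}

```text
time: 4.2
position: [0.4644, -0.0554, 0.0923]
tool_rot: [0.998, 0.057, 0.0, 0.0]
ft_force: [-2.8, 0.9, 11.5]
grip_width: 0.0004
```

```bash
python3 -c "
from h import *
snap('scene','s2')"; python3 st.py
```

```text
t 4.25 p [ 0.4644 -0.0554  0.0923] yaw 0.11488136989552822 F [-2.06  0.12 11.23] M [0.12 0.37 0.05] w 0.00031352580680200426 q [-0.36  0.54  1.94 -0.    0.66  1.1 ] R [9.984e-01 5.740e-02 2.000e-04 1.000e-04]
```

View pics/s2.png

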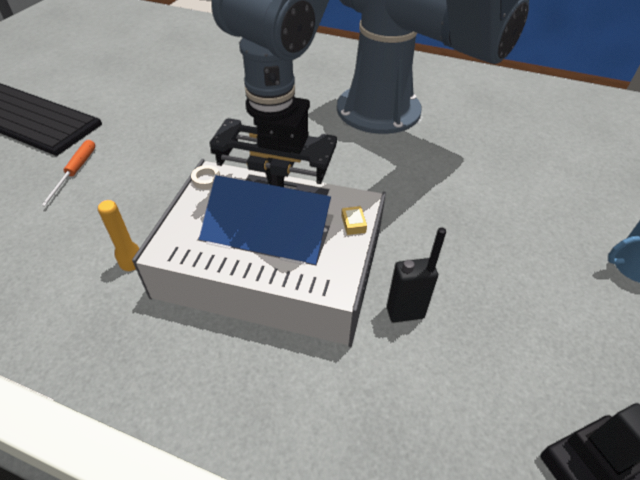

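The flap is opening and the force has risen to 11 N, which means the release is at its stop. I'll back off and up.

>>> {"op": "arm_command", "data": {"targets": [[-0.2,0,-1.5,0,0],[-1,0,-5,0,0],[-2,0,-9,0,0],[-3,0,-13,0,0],[-3,0,-17,0,0]]}}

```text
time: 4.88
position: [0.4331, -0.0586, 0.2628]
tool_rot: [0.998, 0.057, -0.001, -0.0]
ft_force: [0.1, -0.4, -0.2]
grip_width: 0.0005
```

>>> {"op": "arm_command", "data": {"targets": [[0,0,0,0,0],[0,0,0,0,0],[0,0,0,0,0],[0,0,0,0,0],[0,0,0,0,0]]}}

```text
time: 5.5
position: [0.4343, -0.0588, 0.2609]
tool_rot: [0.998, 0.057, -0.001, -0.0]
ft_force: [0.4, 0.6, 0.3]
grip_width: 0.0005
```

>>> {"op": "arm_command", "data": {"targets": [[0,0,0,0,0],[0,0,0,0,0],[0,0,0,0,0],[0,0,0,0,0],[0,0,0,0,0]]}}

```text
time: 6.12
position: [0.4345, -0.0589, 0.2616]
tool_rot: [0.998, 0.057, 0.0, 0.0]
ft_force: [0.2, 0.5, -0.4]
grip_width: 0.0002
```

```bash
python3 st.py; python3 -c "
from h import *
snap('wrist','w3');snap('top','t3')"
```

```text
t 6.125 p [ 0.4345 -0.0589  0.2616] yaw 0.11478520884326363 F [ 0.18  0.47 -0.36] M [ 0.   -0.02  0.  ] w 0.0002355105740542667 q [-0.39  0.22  1.83  0.    1.09  1.07] R [0.9984 0.0574 0.     0.    ]
```

View pics/w3.png

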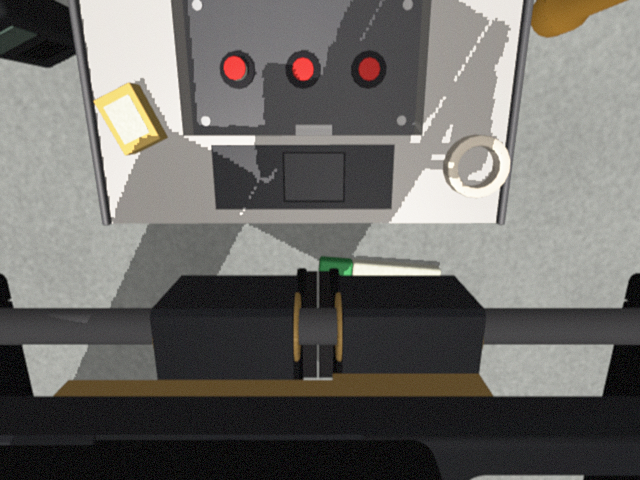

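View pics/t3.png

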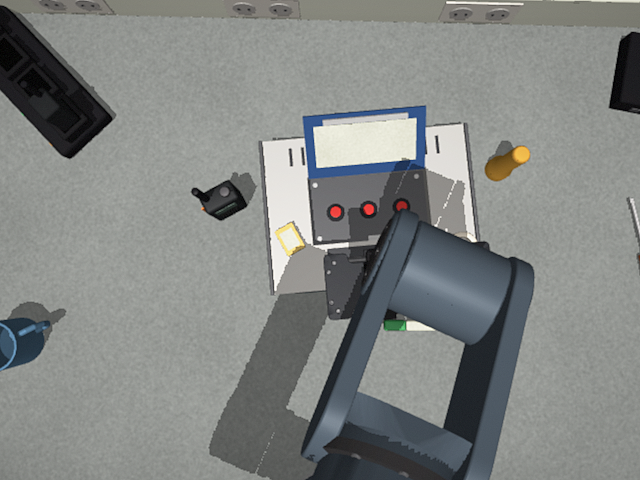

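The flap is fully open and the three red tops show in the wrist view at about (235, 68), (302, 69) and (369, 69). I'll use depth and an enlarged crop to find which one has popped out.

```bash
python3 - <<'E'
from h import *
f=np.load('pics/w3.npz'); im=f['im']; d=f['d']
for u in (235,302,369):
    r=im[40:100,u-30:u+30].astype(int); m=(r[...,0]>110)&(r[...,1]<90)
    v,uu=np.nonzero(m); v=v+40; uu=uu+u-30
    P=np.array([px('w3',a,b) for a,b in zip(uu,v)])
    print(u,uu.mean(),v.mean(),len(v),np.round(np.median(P,0),4), 'floor',np.round(px('w3',u+22,69)[2],4), np.round(px('w3',uu.mean(),v.mean(),.0865),4))
for u in (336,368,402): 
  P=np.array([px('t3',a,b) for a in range(u-3,u+4) for b in range(207,214)]); print(np.round(np.median(P,0),4))
c=im[30:110,190:420][:,:,::-1]; cv2.imwrite('pics/w3c.png',cv2.resize(c,None,fx=3.4,fy=3.4,interpolation=cv2.INTER_CUBIC))
E
```

```text
235 234.02981651376146 67.4197247706422 436 [0.5428 0.0226 0.0862] floor 0.0717 [0.5427 0.0224 0.0865]
302 302.7094430992736 68.53026634382567 413 [ 0.5492 -0.0324  0.0783] floor 0.0716 [ 0.5482 -0.0328  0.0865]
369 368.81530343007915 68.67810026385224 379 [ 0.5554 -0.0867  0.0784] floor 0.0736 [ 0.5543 -0.0859  0.0865]
[0.5462 0.0194 0.086 ]
[ 0.5487 -0.0337  0.0781]
[ 0.4904 -0.0239  0.58  ]
```

View pics/w3c.png

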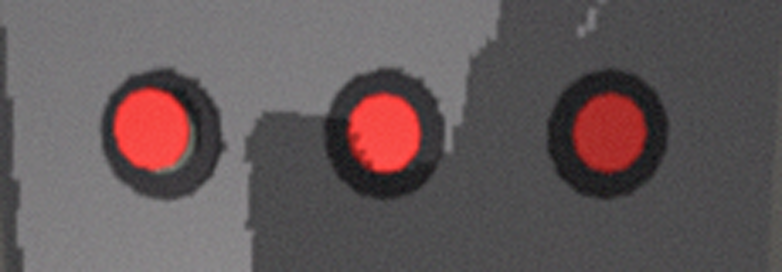

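The left breaker (unit y = +55) has popped out: its top is at 0.086 m against 0.078 m for the others, and its white shank is showing. Moving above it.

>>> {"op": "arm_command", "data": {"targets": [[4,-2.3,0,0,0],[8,-4.6,1,0,0],[11.7,-6.7,4,0,0],[11.7,-6.7,9,0,0],[11.7,-6.7,14,0,0]]}}

```text
time: 6.85
position: [0.544, 0.0216, 0.1203]
tool_rot: [0.998, 0.058, 0.001, 0.0]
ft_force: [0.6, -0.6, 0.0]
grip_width: 0.0005
```

>>> {"op": "arm_command", "data": {"targets": [[0,0,0,0,0],[0,0,0.6,0,0],[0,0,1.2,0,0],[0,0,1.2,0,0],[0,0,1.2,0,0]]}}

```text
time: 7.48
position: [0.5436, 0.021, 0.1105]
tool_rot: [0.998, 0.057, 0.001, 0.0]
ft_force: [0.8, -0.2, 0.4]
grip_width: -0.0
```

```bash
python3 st.py; python3 -c "
from h import *
snap('wrist','w4');snap('scene','s4')"
```

```text
t 7.475 p [0.5436 0.021  0.1105] yaw 0.11471795467955632 F [ 0.76 -0.21  0.37] M [ 0.   -0.   -0.02] w -3.0439909921750846e-06 q [-0.17  0.58  1.74 -0.    0.82  1.29] R [9.984e-01 5.730e-02 9.000e-04 2.000e-04]
```

View pics/w4.png

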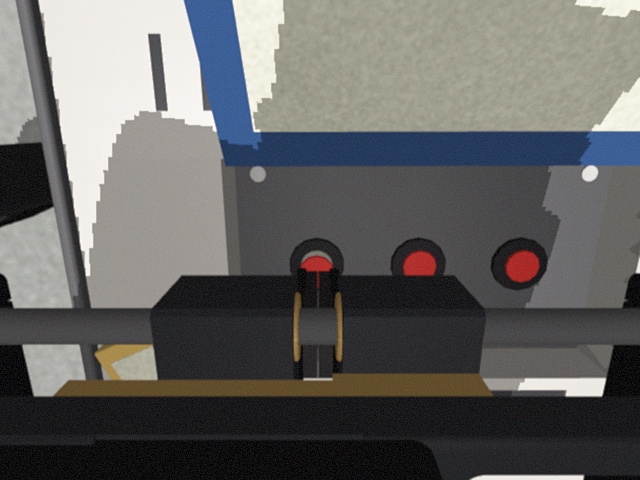

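View pics/s4.png

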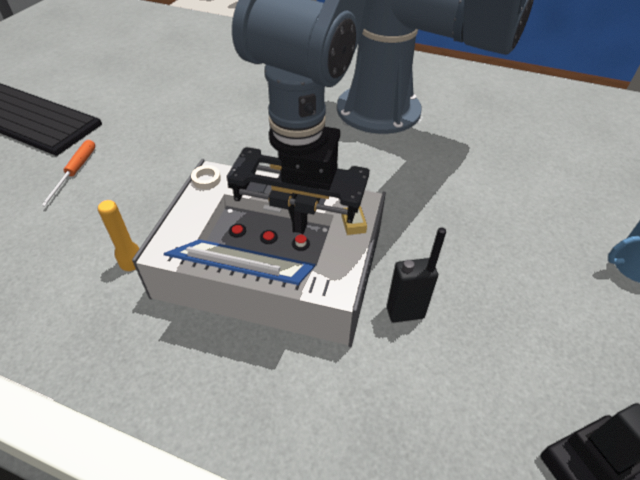

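The fingertips are lined up over the button. The wrist view shows its top at (317, 265) just beyond them, and the scene view shows the flap and carton clear. Descending.

>>> {"op": "arm_command", "data": {"targets": [[0,0,1,0,0],[0,0,2,0,0],[0,0,2.4,0,0],[0,0,2.7,0,0],[0,0,2.7,0,0]]}}

```text
time: 8.2
position: [0.543, 0.0211, 0.0823]
tool_rot: [0.998, 0.057, -0.0, -0.0]
ft_force: [0.0, 0.4, 0.2]
grip_width: 0.0007
```

>>> {"op": "arm_command", "data": {"targets": [[0,0,0.2,0,0],[0,0,0.35,0,0],[0,0,0.45,0,0],[0,0,0.5,0,0],[0,0,0.5,0,0]]}}

```text
time: 8.82
position: [0.5433, 0.0211, 0.0787]
tool_rot: [0.998, 0.057, 0.0, 0.0]
ft_force: [-3.2, 0.7, 10.8]
grip_width: 0.0003
```

>>> {"op": "arm_command", "data": {"targets": [[0,0,0.1,0,0],[0,0,0.15,0,0],[0,0,0.15,0,0]]}}

```text
time: 9.2
position: [0.5433, 0.0211, 0.0785]
tool_rot: [0.998, 0.058, 0.001, 0.0]
ft_force: [-4.8, 0.0, 20.5]
grip_width: 0.0001
```

>>> {"op": "arm_command", "data": {"targets": [[0,0,-0.6,0,0],[0,0,-2.5,0,0],[0,0,-6,0,0],[-2,0,-11,0,0],[-6,0,-15,0,0]]}}

```text
time: 9.82
position: [0.485, 0.0137, 0.2275]
tool_rot: [0.998, 0.058, 0.002, 0.0]
ft_force: [0.1, -0.2, 0.6]
grip_width: 0.0004
```

>>> {"op": "arm_command", "data": {"targets": [[-3,0,-2,0,0],[-6,0,-2,0,0],[-6,0,-2,0,0],[-6,0,-2,0,0],[-6,0,-2,0,0]]}}

```text
time: 10.45
position: [0.4251, 0.0072, 0.2458]
tool_rot: [0.998, 0.057, 0.0, 0.0]
ft_force: [0.6, 0.7, 0.9]
grip_width: 0.0004
```

```bash
python3 st.py; python3 - <<'E'
from h import *
snap('wrist','w5');snap('scene','s5')
im=cv2.imread('pics/w5.png').astype(int); m=((im[...,2]>110)&(im[...,1]<90)&(im[...,0]<90)).astype('uint8')
n,l,s,c=cv2.connectedComponentsWithStats(m)
for i in range(1,n):
    if s[i,4]>60:
        v,u=np.nonzero(l==i); print(c[i],s[i,4],np.round(np.median([px('w5',a,b) for a,b in zip(u,v)],0),4))
E
```

```text
t 10.45 p [0.4251 0.0072 0.2458] yaw 0.11490184650194527 F [0.6  0.74 0.92] M [-0.07 -0.06  0.01] w 0.0003742869035553775 q [-0.25  0.22  1.88  0.    1.04  1.21] R [9.984e-01 5.740e-02 2.000e-04 0.000e+00]
[316.18485523  63.77728285] 449 [0.5426 0.0227 0.0783]
[386.24407583  63.56635071] 422 [ 0.5491 -0.032   0.0784]
[455.88598575  63.37767221] 421 [ 0.5556 -0.0863  0.0785]
```

View pics/w5.png

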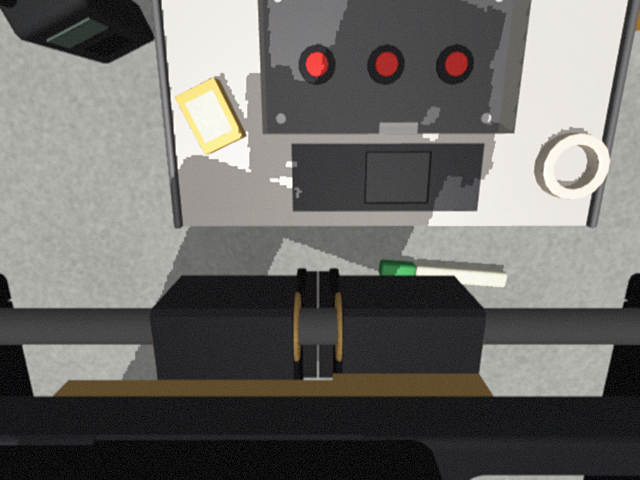

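View pics/s5.png

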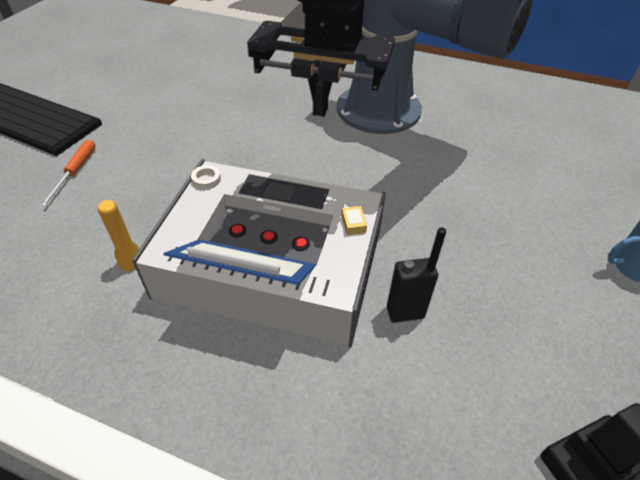

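All three tops, at (316, 64), (386, 64) and (456, 63), are now level at 0.078 m. The flap is open, nothing around the unit has moved and the arm is clear, so I'm handing in.

```bash
python3 -c "
from rig import robot
print(robot.hand_in())"
```

```text
the job is handed in; nothing more can be done
None
```

The tripped breaker is reset, the blue flap is left open, and the job was handed in at about 10.5 s.

- **Release:** I found its outline in the images, about 9 mm to the −y side of the strip's middle. I then felt it give way there with closed fingertips, rather than feeling along the whole strip, and pressed it to its stop at about 11 N. The flap sprang fully open.
- **Breaker:** The popped-out one was at y = +55 mm. I pushed it until the force rose sharply, to about 20 N with the fingertips at 0.0785 m, then withdrew the arm.
- **Last checks:** By depth image, all three breaker tops were level at 0.0783–0.0785 m, where the popped one had stood at 0.0862 m. In the last pictures the flap was open, and the radio, torch, marker, tape and carton looked unmoved by eye. The arm was clear, with only noise on the force sensor. None of these checks failed; the two cameras differed by about 3 mm on positions, with no effect on the job.

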